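Fit a projector lens and screw its retaining ring snug

TASK

Fit the projector lens that has the oblong two-eared foot into the lens cell: lower it upright, foot first, through the oblong opening of the open retaining ring and set it down gently on the seat, not dropped. Then take the ring by its handle and turn it clockwise (seen from above) until it is snug at its stop, so that it holds the ears down. The other lenses do not belong in this cell.

Things in the scene. Friction and masses are not known exactly. Their poses are not given: they have to be found in the camera images.
- lens: Lens to fit, 60 mm tall, 0.1-0.2 kg: upright black round barrel, 26 mm diameter, on an oblong aluminium foot 66 (x) by 26 (y) by 8 mm thick whose two ears stick out. Origin: centre of the underside, z up; a half turn about z is the same. Grip the barrel about 48 mm up, so the fingers stay above the ring. Not: the taller lens without foot, the wide lens with a round foot.
- cell: Fixed cell: black pedestal, 100 mm diameter, on a white 150 mm square plate, with a dark steel ring on top. Origin: on its axis at bench height, z up. Seat for the foot 25 mm up. The opening down to it is 80 mm along x by 44 along y: the lens goes in with its 66 mm along x. Ring: 100 mm diameter, top 47 mm up; open (at the start), its own 80 by 44 mm opening lines up with the cell's.
- ring (a joint): Turn of the retaining ring in rad about the cell's axis: 0 open (start), growing clockwise seen from above, 1.5 at its stop, snug. It sinks 2 mm per rad on its thread, just down on to the ears, which then lie crosswise under it. It turns stiffly (0.15 N m, about 2 N at the handle) and stays where it is left.
- handle (a point): Point 75 mm above the bench (at the start) on the ring's handle, a black upright round post, 14 mm diameter, top 91 mm up, at the end of a steel bar, 90 mm from the ring's axis. It circles that axis with the ring: at the start 2.35 rad anticlockwise (from above) of the cell's x axis, at the stop 0.85 rad. Grip it from above or push it.
Things that resemble listed ones, but are neither listed nor needed, are in the scene too. Of the things that look like the cell, the middle-sized one is meant.

How it is judged:
On the way, in this order (a step that is already met when the one before it is completed fails the run):
1. the lens stands upright on the seat of the cell while the ring is still open (z of lens in the frame of cell between 0.02 and 0.029 m and horizontal distance between lens and cell below 0.016 m and angle between lens's own z axis and vertical below 0.12 rad and value of joint ring below 0.25 rad), for 0.2 s.
2. the ring is turned down to its stop over the seated lens (z of lens in the frame of cell between 0.02 and 0.029 m and horizontal distance between lens and cell below 0.016 m and angle between lens's own z axis and vertical below 0.12 rad and value of joint ring above 1.3 rad), for 0.2 s.
At the end, for the whole second after the job is handed in: The lens stands on the cell's seat at rest (origin less than 4 mm above the 25 mm seat height, within 16 mm of the cell's axis, tilted less than 0.12 rad) and the ring is turned to more than 1.3 of its 1.5 rad (all of step 2 and linear speed of lens below 0.02 m/s); the robot touches nothing.
It fails at once if the lens is dropped or thrown (out of the fingers and moving faster than 0.7 m/s, a fall of about 25 mm) (linear speed of lens above 0.7 m/s and contact force between the fingers and lens below 0.05 N).
It also fails if it takes over 51 s, if anything falls off the work surface, if the arm or the gripper's body presses on something with over 40 N, if the wrist force passes 120 N, or if a joint passes its speed limit or range.

ROBOT

A 6-joint arm with a two-finger parallel gripper is mounted at the origin on the work surface. World frame = base frame: x ahead of the robot, y to its left, z up, the work surface at z = 0. Lengths are in m, angles in rad, forces in N, time in s.
With the tool pointing down it reaches from about 0.325 to 1 m from the base axis. Payload 5.1 kg.
Tool frame: the origin (TCP) lies midway between the tips of the shut fingers; the grasp point (between the pads) lies 19 mm behind it; z points along the fingers, y is the line along which they close (so a half turn about z gives the same grasp; the last joint's range is limited). The gripper opens to 85 mm and grips with 20 to 120 N. Pads are 22 mm wide; open, the fingers measure 114 mm over their backs; the gripper's body (76 mm by 85 mm) begins 54 mm behind the grasp point. The pads swing forward as they close: fully open they stand 13 mm farther back than shut.
Start: joints at [-1.234, 0.124, 1.65, -0, 1.367, -0.083], TCP at [0.265, -0.594, 0.231] pointing down, gripper open.
Joint ranges: [-2.61, 2.61], [-1.02, 2.33], [0.03, 2.71], [-1.35, 4.49], [0.32, 2.68], [-2.91, 2.91]. Speed limits (rad/s): [2.57, 2.57, 3.14, 3.14, 3.14, 3.14].

INTERFACE

Orientations are given as a rotation vector (axis times angle).
In Python, from cell import manip, imaging gives the robot as it stands.
- The arm moves only by the tool move_arm, never from a script. Its argument "moves" is a list of rows, each a list of 7 numbers: the shift along the tool's x, y, z as a fraction of full scale, then the turn, a rotation vector about the tool's x, y, z as a fraction of full scale, then the closure, from 0 (fully open) to 1 (shut). In form: [[x, y, z, rx, ry, rz, gripper], ...]. A call has 1 to 10 rows; each row is the pose to reach, as a shift and turn from the pose commanded when the call began, along the tool's axes at that moment; what a row does not reach only later rows make up. Full scale, the value 1, is 0.1 m for a shift and 120 degrees for a turn. A row lasts 1/12 s, in which the tool goes at most 41.7 mm and 7.16 degrees, less where a joint would pass 70% of its speed; a pose out of reach is approached as far as the arm can. A call with a number of a shift or a turn outside -1 to 1 is refused whole. A call with a gripper value outside its range is refused whole. The fingers move at their own pace and stop on an object; "grip_force" is the grip in N (left out, the last holds). Time passes only in rows, so rows that repeat a pose let the fingers close. It gives the time, the measured TCP pose, the force, the opening and the grip force at its end, in the units of the state.
- manip.observe(): the state, without advancing time (a new reading comes with each control period).
- imaging.snapshot(name): name is "scene" or "top"; returns a dict with "image" (384x512x3 uint8, red, green, blue), "z_map" (384x512 float32, m along the optical axis (not along the pixel's ray), 0 where there is no reading), "camera_matrix" (3x3 intrinsics, pixels), "pose" (4x4, takes a point from camera to world coordinates). Camera axes: x right, y up, looking along -z (the intrinsics and any distortion apply to the point x, -y, -z); pixel columns grow to the right and rows downward; lengths in m; the calibration is good to about 2 mm. A picture is of the moment at which its call begins.
- manip.finish_job(): hands the job in; it is judged then, once.
The state is a dict: "clock": time; "q": joint angles; "dq": joint speeds; "joint_efforts": joint torques, N m; "tool_pos": TCP position; "orientation": TCP orientation; "contact_force": force on the tool from outside, world axes, zero at the start; "ft_torque": the same for the moment, N m; "grip_width": finger opening in m; "grip_force": force on a finger pad.
Only numpy, scipy, OpenCV 4.12 (cv2) and the standard library are available. Lean on these libraries where they do the work, as an engineer would, in place of code of your own. Each camera call takes 0.05 s, during which the arm holds its last target. There are 200 camera calls.

## Working session

There is one attempt and no reset: what is moved stays moved. The work goes in short steps, Python scripts to look and compute and a tool call to move; the robot and the scene stay as the last step left them, time stands still between calls to the robot, and variables do not carry over. Pictures are saved under pics/ and viewed, at most 10 in all, crops included, and the job is handed in when it is done.

Besides the shell and the picture viewer there is one more tool, called after "Request:" as name(argument=value, ...) on one line, values as JSON. move_arm: Moves the arm, as the interface text tells. Shift numbers are shares of 0.1 m and turn numbers shares of 120 degrees, none past 1 either way. Its arguments: {"type":"object","properties":{"moves":{"type":"array"},"grip_force":{"type":"number"}},"required":["moves"]}

```bash
mkdir -p pics; python3 - <<'E'
from cell import manip, imaging
import cv2, numpy as np, pickle
s=manip.observe(); print(s)
for n in("scene","top"):
    d=imaging.snapshot(n); pickle.dump(d,open(n+".pkl","wb"))
    cv2.imwrite(f"pics/{n}0.png",d["image"][:,:,::-1]); print(n,d["camera_matrix"],d["pose"],d.keys())
E
```

```text
{'clock': 0.0, 'q': array([-1.23360345e+00,  1.24497063e-01,  1.65166662e+00, -7.44171095e-06,
        1.36750168e+00, -8.26199516e-02]), 'dq': array([-0.00048437,  0.00040433,  0.00134476,  0.00126356,  0.00047839,
        0.00043033]), 'joint_efforts': array([-1.05722964e-03, -4.23618865e+01, -3.65449047e+01, -2.28901481e-04,
        6.88544053e-03,  1.06393077e-05]), 'tool_pos': array([ 0.26469101, -0.59299928,  0.23006259]), 'orientation': array([-3.07062558e+00, -6.54182646e-01,  4.24377165e-04]), 'contact_force': array([0.78947377, 0.45863827, 0.40540187]), 'ft_torque': array([-0.00863481,  0.02109743, -0.0660447 ]), 'grip_force': 0.0, 'grip_width': 0.08540839518719157}
scene [[399.00735226   0.         257.20458761]
 [  0.         399.00735226 187.52796516]
 [  0.           0.           1.        ]] [[ 0.48494362 -0.62345791  0.61329432  1.3266016 ]
 [ 0.87447055  0.35485958 -0.33072033 -0.32296663]
 [-0.01144315  0.69668853  0.71728247  0.89694694]
 [ 0.          0.          0.          1.        ]] dict_keys(['image', 'z_map', 'camera_matrix', 'pose'])
top [[358.06243914   0.         247.54590173]
 [  0.         358.06243914 198.82777215]
 [  0.           0.           1.        ]] [[ 0.01395465  0.98502291 -0.17185786  0.45843848]
 [-0.99989822  0.0132365  -0.00532401  0.05741467]
 [-0.00296947  0.17191467  0.98510737  0.89849999]
 [ 0.          0.          0.          1.        ]] dict_keys(['image', 'z_map', 'camera_matrix', 'pose'])
```

View pics/top0.png

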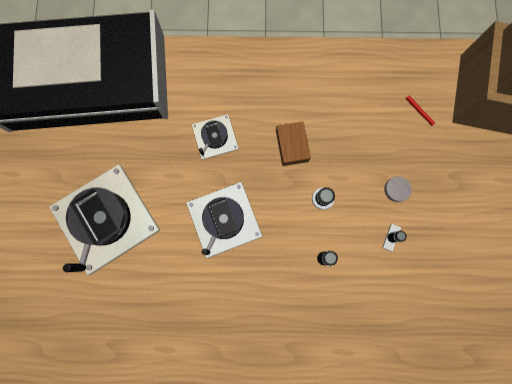

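View pics/scene0.png

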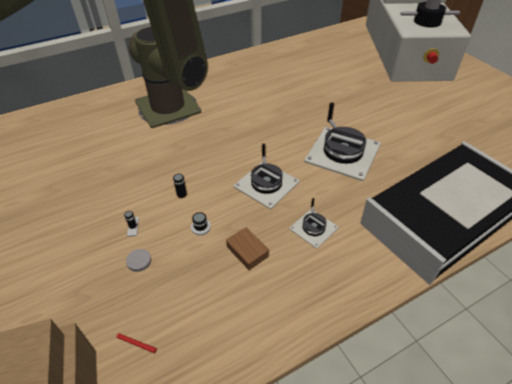

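The top view shows the oblong-foot lens at about (393,238). Its lookalikes are the round-foot lens (323,197), the footless lens (328,258) and a grey disc (398,189). The cells are small (215,135), middle (223,218) and large (100,218). I choose the lens at (393,238) and the middle cell, whose handle is at (206,251).

```bash
cat > h.py <<'E'
import numpy as np, cv2, pickle
def ray(d,uv,z):
    """cast pixels on to the plane at height z"""
    uv=np.atleast_2d(uv).astype(float); P=d["pose"]
    v=np.c_[uv,np.ones(len(uv))]@np.linalg.inv(d["camera_matrix"]).T
    v=(v*[1,-1,-1])@P[:3,:3].T
    return (P[:3,3]+v*((z-P[2,3])/v[:,2])[:,None])[:,:2]
def cloud(d):
    h,w=d["z_map"].shape; u,v=np.meshgrid(np.arange(w),np.arange(h))
    p=np.stack([u,v,np.ones_like(u)],-1)@np.linalg.inv(d["camera_matrix"]).T*d["z_map"][...,None]
    return (p*[1,-1,-1])@d["pose"][:3,:3].T+d["pose"][:3,3]
def blob(mask,uv):
    """mask component nearest to pixel uv"""
    n,l=cv2.connectedComponents(mask.astype(np.uint8))
    ys,xs=np.nonzero(l); i=np.argmin((xs-uv[0])**2+(ys-uv[1])**2)
    return l==l[ys[i],xs[i]]
E
python3 - <<'E'
from h import *
d=pickle.load(open("top.pkl","rb")); s=pickle.load(open("scene.pkl","rb"))
for dd,box,nm in((d,(365,215,430,260),"a"),(d,(175,170,275,270),"b"),(s,(100,190,170,250),"c"),(s,(225,135,305,210),"e")):
    x0,y0,x1,y1=box; c=dd["image"][y0:y1,x0:x1,::-1]; cv2.imwrite(f"/tmp/{nm}.png",cv2.resize(c,(390,290),interpolation=cv2.INTER_CUBIC))
A=[cv2.imread(f"/tmp/{k}.png") for k in"abce"]
cv2.imwrite("pics/crop1.png",np.vstack([np.hstack(A[:2]),np.hstack(A[2:])]))
C=cloud(d); hsv=cv2.cvtColor(d["image"],cv2.COLOR_RGB2HSV)
white=(hsv[...,1]<60)&(hsv[...,2]>150)
for nm,uv in(("plate",(192,222)),("foot",(390,244))):
    m=blob(white,uv); v,u=np.nonzero(m); z=np.median(C[m][:,2])
    w=ray(d,np.c_[u,v],z); r=cv2.minAreaRect(w.astype(np.float32)); print(nm,m.sum(),"z",z,r,(u.min(),u.max(),v.min(),v.max()))
for nm,uv,lo in(("lenstop",(401,236),.045),("post",(206,252),.08),("ring",(223,218),.04)):
    v,u=np.mgrid[:384,:512]; near=(abs(u-uv[0])<28)&(abs(v-uv[1])<28)
    m=blob(near&(C[...,2]>lo),uv); p=C[m]; print(nm,m.sum(),"z",np.percentile(p[:,2],[5,50,95]).round(4),"mean",p.mean(0).round(4), "rect",cv2.minAreaRect(p[:,:2].astype(np.float32)),"circ",cv2.minEnclosingCircle(p[:,:2].astype(np.float32)))
E
```

```text
plate 2040 z 0.010624108085153017 ((0.5614150762557983, 0.12116162478923798), (0.14916811883449554, 0.14843082427978516), 21.79277992248535) (np.int64(187), np.int64(261), np.int64(182), np.int64(257))
foot 91 z 0.008366851537898179 ((0.5036551356315613, -0.2878585457801819), (0.025758814066648483, 0.023681776598095894), 63.63624954223633) (np.int64(383), np.int64(395), np.int64(238), np.int64(251))
lenstop 124 z [0.0511 0.0606 0.0634] mean [ 0.5216 -0.2879  0.0727] rect ((0.49816155433654785, -0.12434767186641693), (0.026258796453475952, 0.37117689847946167), 8.281200408935547) circ ((0.488925576210022, -0.12569192051887512), 0.1857272833585739)
post 33 z [0.0886 0.0915 0.0937] mean [0.4801 0.157  0.0912] rect ((0.47994619607925415, 0.15744057297706604), (0.01285281591117382, 0.01205737330019474), 45.92375564575195) circ ((0.47971147298812866, 0.15724578499794006), 0.006795797031372786)
ring 1 z [0.8985 0.8985 0.8985] mean [0.4584 0.0574 0.8985] rect ((0.4584384858608246, 0.057414669543504715), (0.0, 0.0), 0.0) circ ((0.4584384858608246, 0.057414669543504715), 9.999999747378752e-05)
```

View pics/crop1.png

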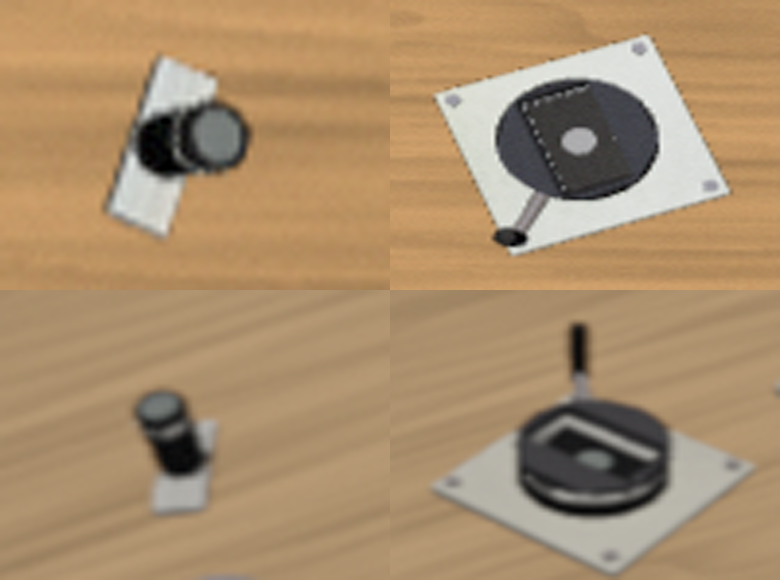

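The crops confirm the lens with two ears sticking out of its foot, and the middle cell with a 149 mm plate. Handle radius is 89 mm and its angle gives cell x ≈ 21.5°, which agrees with the plate (21.8°). Next I measure the whole foot and the barrel top.

```bash
python3 - <<'E'
from h import *
d=pickle.load(open("top.pkl","rb")); s=pickle.load(open("scene.pkl","rb"))
for dd,box,uvt in((d,(375,220,412,256),(400,236)),(s,(118,205,148,240),(130,214))):
    hsv=cv2.cvtColor(dd["image"],cv2.COLOR_RGB2HSV); C=cloud(dd)
    b=np.zeros(hsv.shape[:2],bool); b[box[1]:box[3],box[0]:box[2]]=1
    w=b&(hsv[...,1]<60)&(hsv[...,2]>150)&(C[...,2]<.02)
    v,u=np.nonzero(w); r=cv2.minAreaRect(ray(dd,np.c_[u,v],.008).astype(np.float32)); print("foot",w.sum(),r)
    t=b&(hsv[...,2]<150)&(C[...,2]>.056)&(C[...,2]<.07); v,u=np.nonzero(t)
    p=ray(dd,np.c_[u,v],.06).astype(np.float32); print("top",t.sum(),p.mean(0),cv2.minEnclosingCircle(p))
v,u=np.mgrid[:384,:512]; C=cloud(d)
m=(abs(u-223)<30)&(abs(v-218)<30)&(abs(C[...,2]-.047)<.004); p=C[m]
print("ring",m.sum(),cv2.minEnclosingCircle(p[:,:2].astype(np.float32)))
E
```

```text
foot 158 ((0.5222562551498413, -0.2959178686141968), (0.024645986035466194, 0.0655587762594223), 67.74944305419922)
top 97 [ 0.5230177  -0.29554766] ((0.5225815773010254, -0.29559624195098877), 0.01348435040563345)
foot 77 ((0.5235497355461121, -0.2962779104709625), (0.028167668730020523, 0.06388702988624573), 67.96524047851562)
top 60 [ 0.5252697  -0.29549676] ((0.5258619785308838, -0.29619666934013367), 0.014710839837789536)
ring 798 ((0.5494874715805054, 0.12905459105968475), 0.06512480229139328)
```

Request:
move_arm(moves=[[0.9, -0.41, 0, 0, 0, 0, 0], [0.9, -0.41, 0, 0, 0, 0, 0], [0.9, -0.41, 0, 0, 0, 0, 0], [0.9, -0.41, 0, 0, 0, 0, 0], [0.9, -0.41, 0, 0, 0, 0, 0]])

```text
clock: 0.52
tool_pos: [0.3307, -0.5189, 0.2311]
orientation: [-3.072, -0.657, 0.001]
contact_force: [0.7, 0.2, 0.4]
grip_width: 0.0854
grip_force: 0.0
```

Request:
move_arm(moves=[[0.9, -0.41, 0, 0, 0, 0, 0], [0.9, -0.41, 0, 0, 0, 0, 0], [0.9, -0.41, 0, 0, 0, 0, 0], [0.9, -0.41, 0, 0, 0, 0, 0], [0.9, -0.41, 0, 0, 0, 0, 0]])

```text
clock: 0.93
tool_pos: [0.3956, -0.4459, 0.2313]
orientation: [3.072, 0.655, -0.001]
contact_force: [-0.1, -0.7, -0.4]
grip_width: 0.0853
grip_force: 0.0
```

Request:
move_arm(moves=[[0.9, -0.41, 0, 0, 0, 0, 0], [0.9, -0.41, 0, 0, 0, 0, 0], [0.9, -0.41, 0, 0, 0, 0, 0], [0.9, -0.41, 0, 0, 0, 0, 0], [0.9, -0.41, 0, 0, 0, 0, 0]])

```text
clock: 1.35
tool_pos: [0.4608, -0.3723, 0.2312]
orientation: [3.072, 0.654, -0.001]
contact_force: [-0.1, 0.2, 0.4]
grip_width: 0.0851
grip_force: 0.0
```

Request:
move_arm(moves=[[0.8, -0.41, 0, 0, 0, -0.55, 0], [0.8, -0.41, 0, 0, 0, -0.55, 0], [0.8, -0.41, 0, 0, 0, -0.55, 0], [0.8, -0.41, 0, 0, 0, -0.55, 0], [0.8, -0.41, 0, 0, 0, -0.55, 0], [0.8, -0.41, 0, 0, 0, -0.55, 0], [0.8, -0.41, 0, 0, 0, -0.55, 0], [0.8, -0.41, 0, 0, 0, -0.55, 0], [0.8, -0.41, 0, 0, 0, -0.55, 0], [0.8, -0.41, 0, 0, 0, -0.55, 0]])

```text
clock: 2.18
tool_pos: [0.5165, -0.3037, 0.2312]
orientation: [2.219, 2.224, -0.001]
contact_force: [0.6, -0.3, -0.4]
grip_width: 0.0854
grip_force: 0.0
```

```bash
cat > go.py <<'E'
import sys,numpy as np
from scipy.spatial.transform import Rotation as R
from cell import manip
def go(x,y,z,psi):
    """shift/turn shares from the measured pose to TCP x,y,z, tool down, tool x at psi deg"""
    s=manip.observe(); r=R.from_rotvec(s["orientation"])
    t=R.from_euler("z",psi,degrees=True)*R.from_euler("x",180,degrees=True)
    print("t",round(s["clock"],2),"pos",s["tool_pos"].round(4),"F",s["contact_force"].round(1),"w",round(s["grip_width"],4),"q6",round(s["q"][5],2))
    print("shift",(r.inv().apply(np.array([x,y,z])-s["tool_pos"])/.1).round(3),"turn",((r.inv()*t).as_rotvec(degrees=True)/120).round(3))
if __name__=="__main__": go(*map(float,sys.argv[1:]))
E
python3 go.py 0.523 -0.296 0.13 112.2
```

```text
t 2.18 pos [ 0.5165 -0.3037  0.2312] F [ 0.6 -0.3 -0.4] w 0.0854 q6 -0.62
shift [0.077 0.066 1.012] turn [-0.     0.    -0.184]
```

Request:
move_arm(moves=[[0.077, 0.066, 0.3, 0, 0, -0.184, 0], [0.077, 0.066, 0.6, 0, 0, -0.184, 0], [0.077, 0.066, 1, 0, 0, -0.184, 0], [0.077, 0.066, 1, 0, 0, -0.184, 0], [0.077, 0.066, 1, 0, 0, -0.184, 0], [0.077, 0.066, 1, 0, 0, -0.184, 0]])

```text
clock: 2.68
tool_pos: [0.5245, -0.2953, 0.1331]
orientation: [1.758, 2.601, -0.001]
contact_force: [-0.3, -0.2, 0.9]
grip_width: 0.0855
grip_force: 0.0
```

```bash
python3 go.py 0.523 -0.296 0.03 112.2
```

```text
t 2.68 pos [ 0.5245 -0.2953  0.1331] F [-0.3 -0.2  0.9] w 0.0855 q6 -0.98
shift [ 1.000e-03 -1.700e-02  1.031e+00] turn [ 0.     0.001 -0.003]
```

Request:
move_arm(moves=[[0, -0.015, 0.3, 0, 0, 0, 0], [0, -0.015, 0.6, 0, 0, 0, 0], [0, -0.015, 0.85, 0, 0, 0, 0], [0, -0.015, 1, 0, 0, 0, 0], [0, -0.015, 1, 0, 0, 0, 0], [0, -0.015, 1, 0, 0, 0, 0]])

```text
clock: 3.18
tool_pos: [0.524, -0.2954, 0.0335]
orientation: [1.754, 2.603, -0.0]
contact_force: [0.4, 0.7, 0.7]
grip_width: 0.0853
grip_force: 0.0
```

Request:
move_arm(moves=[[0, 0, 0, 0, 0, 0, 1], [0, 0, 0, 0, 0, 0, 1], [0, 0, 0, 0, 0, 0, 1], [0, 0, 0, 0, 0, 0, 1], [0, 0, 0, 0, 0, 0, 1], [0, 0, 0, 0, 0, 0, 1], [0, 0, 0, 0, 0, 0, 1], [0, 0, 0, 0, 0, 0, 1], [0, 0, 0, 0, 0, 0, 1], [0, 0, 0, 0, 0, 0, 1]], grip_force=50)

```text
clock: 4.02
tool_pos: [0.5234, -0.2945, 0.0324]
orientation: [1.753, 2.605, -0.0]
contact_force: [-0.8, -0.8, 5.6]
grip_width: 0.0245
grip_force: 49.2
```

Request:
move_arm(moves=[[0, 0, -0.15, 0, 0, 0, 1], [0, 0, -0.4, 0, 0, 0, 1], [0, 0, -0.7, 0, 0, 0, 1], [0, 0, -1, 0, 0, 0, 1], [0, 0, -1, 0, 0, 0, 1], [0, 0, -1, 0, 0, 0, 1], [0, 0, -1, 0, 0, 0, 1]])

```text
clock: 4.6
tool_pos: [0.5221, -0.2934, 0.1299]
orientation: [-1.752, -2.605, -0.0]
contact_force: [-0.5, 0.1, -1.9]
grip_width: 0.0246
grip_force: 49.2
```

```bash
python3 go.py 0.5614 0.1212 0.145 156; python3 - <<'E'
from cell import imaging
import cv2,pickle,numpy as np
a=imaging.snapshot("top"); b=imaging.snapshot("scene")
pickle.dump((a,b),open("lift.pkl","wb"))
A=cv2.resize(a["image"][180:300,340:460],(390,390),interpolation=2);B=cv2.resize(b["image"][110:260,70:220],(390,390),interpolation=2)
cv2.imwrite("pics/lift.png",np.hstack([A,B])[:,:,::-1])
E
```

```text
t 4.6 pos [ 0.5221 -0.2934  0.1299] F [-0.5  0.1 -1.9] w 0.0246 q6 -0.99
shift [ 3.692  1.926 -0.146] turn [-0.    -0.001 -0.366]
```

View pics/lift.png

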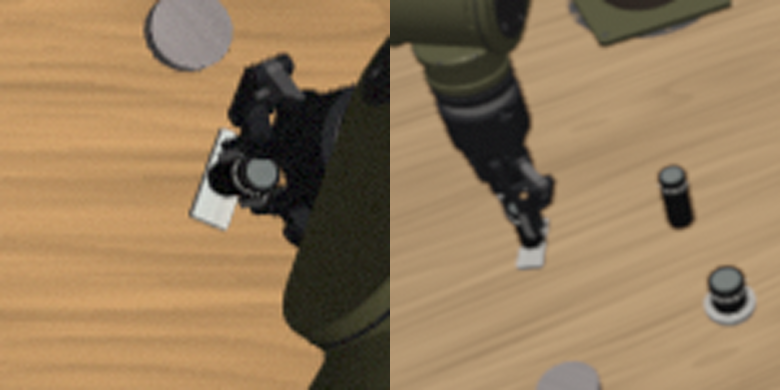

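The lens is held upright with its foot visible below the fingers (crop at about (225,180)). I carry it over to the cell.

Request:
move_arm(moves=[[0.3, 0.16, -0.1, 0, 0, 0, 1], [0.62, 0.32, -0.15, 0, 0, 0, 1], [0.92, 0.48, -0.15, 0, 0, 0, 1], [0.92, 0.48, -0.15, 0, 0, 0, 1]])

```text
clock: 5.03
tool_pos: [0.5319, -0.1856, 0.1442]
orientation: [-1.746, -2.606, -0.002]
contact_force: [-0.1, 0.3, -1.7]
grip_width: 0.0247
grip_force: 49.4
```

Request:
move_arm(moves=[[0.3, 0.16, 0, 0, 0, 0, 1], [0.62, 0.32, 0, 0, 0, 0, 1], [0.92, 0.48, 0, 0, 0, 0, 1], [0.92, 0.48, 0, 0, 0, 0, 1]])

```text
clock: 5.37
tool_pos: [0.5414, -0.0827, 0.1441]
orientation: [-1.745, -2.607, -0.001]
contact_force: [-0.6, -0.4, -2.2]
grip_width: 0.0245
grip_force: 49.5
```

Request:
move_arm(moves=[[0.3, 0.16, 0, 0, 0, 0, 1], [0.62, 0.32, 0, 0, 0, 0, 1], [0.92, 0.48, 0, 0, 0, 0, 1], [0.92, 0.48, 0, 0, 0, 0, 1]])

```text
clock: 5.7
tool_pos: [0.5515, 0.0201, 0.1445]
orientation: [-1.746, -2.607, -0.001]
contact_force: [-0.2, -0.5, -1.6]
grip_width: 0.0243
grip_force: 49.6
```

Request:
move_arm(moves=[[0.3, 0.16, 0, 0, 0, -0.05, 1], [0.6, 0.32, 0, 0, 0, -0.1, 1], [0.9, 0.46, 0, 0, 0, -0.16, 1], [0.9, 0.46, 0, 0, 0, -0.22, 1], [0.9, 0.46, 0, 0, 0, -0.28, 1], [0.9, 0.46, 0, 0, 0, -0.33, 1], [0.9, 0.46, 0, 0, 0, -0.366, 1], [0.9, 0.46, 0, 0, 0, -0.366, 1], [0.9, 0.46, 0, 0, 0, -0.366, 1]])

```text
clock: 6.45
tool_pos: [0.5604, 0.1159, 0.1449]
orientation: [-0.655, -3.07, 0.001]
contact_force: [0.6, 0.6, -1.7]
grip_width: 0.0243
grip_force: 49.8
```

```bash
python3 go.py 0.5614 0.1212 0.11 156; python3 - <<'E'
from cell import imaging
from h import *
from cell import manip
b=imaging.snapshot("scene"); a=imaging.snapshot("top"); pickle.dump((a,b),open("over.pkl","wb"))
A=cv2.resize(a["image"][150:270,165:285],(390,390),interpolation=2);B=cv2.resize(b["image"][100:220,210:330],(390,390),interpolation=2)
cv2.imwrite("pics/over.png",np.hstack([A,B])[:,:,::-1])
zb=manip.observe()["tool_pos"][2]-.0325+.008
for d,c in((a,(223,205)),(b,(262,170))):
    hsv=cv2.cvtColor(d["image"],cv2.COLOR_RGB2HSV); C=cloud(d)
    m=(hsv[...,1]<60)&(hsv[...,2]>130)&(abs(C[...,2]-zb)<.012)
    v,u=np.nonzero(m); k=(abs(u-c[0])<50)&(abs(v-c[1])<50)
    w=ray(d,np.c_[u,v][k],zb).astype(np.float32); print(zb,k.sum(),cv2.minAreaRect(w) if k.sum() else 0)
E
```

```text
t 6.45 pos [0.5604 0.1159 0.1449] F [ 0.6  0.6 -1.7] w 0.0243 q6 -1.04
shift [0.012 0.053 0.349] turn [-0.001 -0.001 -0.001]
0.12100110116811882 83 ((0.5374855995178223, 0.10543977469205856), (0.015925630927085876, 0.024741966277360916), 19.843671798706055)
0.12100110116811882 94 ((0.5650961399078369, 0.11253730952739716), (0.0660623088479042, 0.027377387508749962), 27.69755744934082)
```

View pics/over.png

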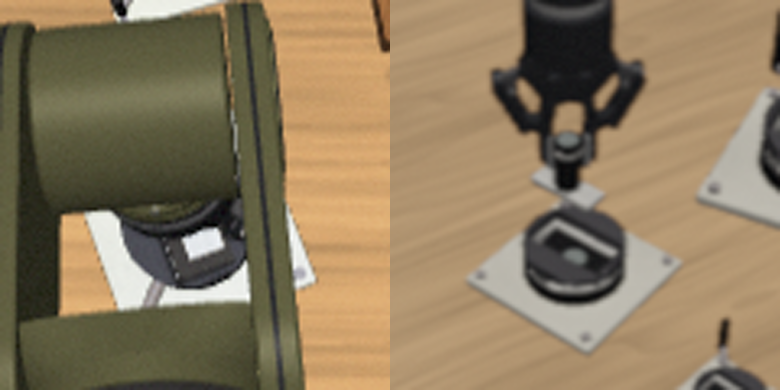

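The lens sits above the opening: the foot is at about (565,190) in the right half, parallel to the slot at (570,245). A shift of about 6 mm centres it, then I lower it slowly.

Request:
move_arm(moves=[[0.024, 0.056, 0.05, 0, 0, 0, 1], [0.024, 0.056, 0.15, 0, 0, 0, 1], [0.024, 0.056, 0.28, 0, 0, 0, 1], [0.024, 0.056, 0.4, 0, 0, 0, 1], [0.024, 0.056, 0.5, 0, 0, 0, 1], [0.024, 0.056, 0.58, 0, 0, 0, 1], [0.024, 0.056, 0.64, 0, 0, 0, 1], [0.024, 0.056, 0.68, 0, 0, 0, 1], [0.024, 0.056, 0.7, 0, 0, 0, 1], [0.024, 0.056, 0.7, 0, 0, 0, 1]])

```text
clock: 7.38
tool_pos: [0.561, 0.1227, 0.076]
orientation: [-0.652, -3.073, 0.0]
contact_force: [0.1, -1.3, -1.4]
grip_width: 0.0246
grip_force: 49.8
```

```bash
python3 go.py 0.5605 0.122 0.0575 156
```

```text
t 7.38 pos [0.561  0.1227 0.076 ] F [ 0.1 -1.3 -1.4] w 0.0246 q6 -1.03
shift [ 0.002 -0.008  0.185] turn [-0. -0.  0.]
```

Request:
move_arm(moves=[[0, -0.005, 0.03, 0, 0, 0, 1], [0, -0.005, 0.06, 0, 0, 0, 1], [0, -0.005, 0.09, 0, 0, 0, 1], [0, -0.005, 0.12, 0, 0, 0, 1], [0, -0.005, 0.14, 0, 0, 0, 1], [0, -0.005, 0.155, 0, 0, 0, 1], [0, -0.005, 0.155, 0, 0, 0, 1]])

```text
clock: 7.97
tool_pos: [0.5605, 0.1222, 0.0603]
orientation: [-0.652, -3.072, 0.0]
contact_force: [-0.6, -0.3, -1.5]
grip_width: 0.0246
grip_force: 49.8
```

Request:
move_arm(moves=[[0, 0, 0.01, 0, 0, 0, 1], [0, 0, 0.02, 0, 0, 0, 1], [0, 0, 0.025, 0, 0, 0, 1], [0, 0, 0.025, 0, 0, 0, 1]])

```text
clock: 8.3
tool_pos: [0.5608, 0.1222, 0.0582]
orientation: [-0.652, -3.073, 0.0]
contact_force: [0.2, 0.3, 0.0]
grip_width: 0.0244
grip_force: 49.8
```

Request:
move_arm(moves=[[0, 0, 0.005, 0, 0, 0, 1], [0, 0, 0.01, 0, 0, 0, 1], [0, 0, 0.01, 0, 0, 0, 1]])

```text
clock: 8.55
tool_pos: [0.561, 0.1223, 0.0574]
orientation: [0.652, 3.073, 0.0]
contact_force: [-0.6, 0.4, -2.4]
grip_width: 0.0244
grip_force: 50.0
```

Request:
move_arm(moves=[[0, 0, 0.005, 0, 0, 0, 1], [0, 0, 0.01, 0, 0, 0, 1], [0, 0, 0.01, 0, 0, 0, 1]])

```text
clock: 8.8
tool_pos: [0.5611, 0.1222, 0.0574]
orientation: [0.652, 3.073, -0.0]
contact_force: [-3.4, -1.1, 5.1]
grip_width: 0.0244
grip_force: 50.7
```

Request:
move_arm(moves=[[0, 0, 0.005, 0, 0, 0, 1], [0, 0, 0.01, 0, 0, 0, 1], [0, 0, 0.01, 0, 0, 0, 1]])

```text
clock: 9.05
tool_pos: [0.5612, 0.1222, 0.0574]
orientation: [-0.652, -3.073, 0.0]
contact_force: [-6.1, -1.7, 10.0]
grip_width: 0.0242
grip_force: 51.2
```

Seated: the height stops at the expected 0.0574 and the force is rising. I ease off 1.5 mm and release.

Request:
move_arm(moves=[[0, 0, -0.015, 0, 0, 0, 1], [0, 0, -0.015, 0, 0, 0, 1], [0, 0, -0.015, 0, 0, 0, 0], [0, 0, -0.015, 0, 0, 0, 0], [0, 0, -0.015, 0, 0, 0, 0], [0, 0, -0.015, 0, 0, 0, 0], [0, 0, -0.015, 0, 0, 0, 0], [0, 0, -0.015, 0, 0, 0, 0], [0, 0, -0.015, 0, 0, 0, 0]])

```text
clock: 9.8
tool_pos: [0.5608, 0.1222, 0.0567]
orientation: [-0.652, -3.073, 0.0]
contact_force: [0.2, 1.0, -0.3]
grip_width: 0.0853
grip_force: 0.0
```

Request:
move_arm(moves=[[0, 0, -0.2, 0, 0, 0, 0], [0, 0, -0.5, 0, 0, 0, 0], [0, 0, -0.8, 0, 0, 0, 0], [0, 0, -1, 0, 0, 0, 0], [0, 0, -1, 0, 0, 0, 0], [0, 0, -1, 0, 0, 0, 0]])

```text
clock: 10.3
tool_pos: [0.5619, 0.1224, 0.1586]
orientation: [0.651, 3.07, 0.002]
contact_force: [-0.0, -0.2, -0.7]
grip_width: 0.0853
grip_force: 0.0
```

```bash
python3 go.py 0.4795 0.157 0.125 156; python3 - <<'E'
from cell import imaging
from h import *
b=imaging.snapshot("scene"); pickle.dump(b,open("placed.pkl","wb"))
cv2.imwrite("pics/placed.png",cv2.resize(b["image"][100:220,200:330],(650,600),interpolation=2)[:,:,::-1])
C=cloud(b); v,u=np.mgrid[:384,:512]; p=C[(abs(u-265)<12)&(abs(v-165)<25)]
p=p[(abs(p[:,2]-.085)<.004)&(np.hypot(p[:,0]-.561,p[:,1]-.121)<.03)]
print(len(p),p.mean(0) if len(p) else 0)
# post
q=C[(abs(u-264)<15)&(abs(v-150)<20)]; q=q[(abs(q[:,2]-.085)<.01)&(np.hypot(q[:,0]-.48,q[:,1]-.157)<.02)]; print("post",len(q),q.mean(0) if len(q) else 0)
E
```

```text
t 10.3 pos [0.5619 0.1224 0.1586] F [-0.  -0.2 -0.7] w 0.0853 q6 -1.03
shift [ 0.894 -0.019  0.333] turn [0.001 0.001 0.   ]
43 [0.56486046 0.12074588 0.0852314 ]
post 25 [0.48459434 0.15581631 0.08664876]
```

View pics/placed.png

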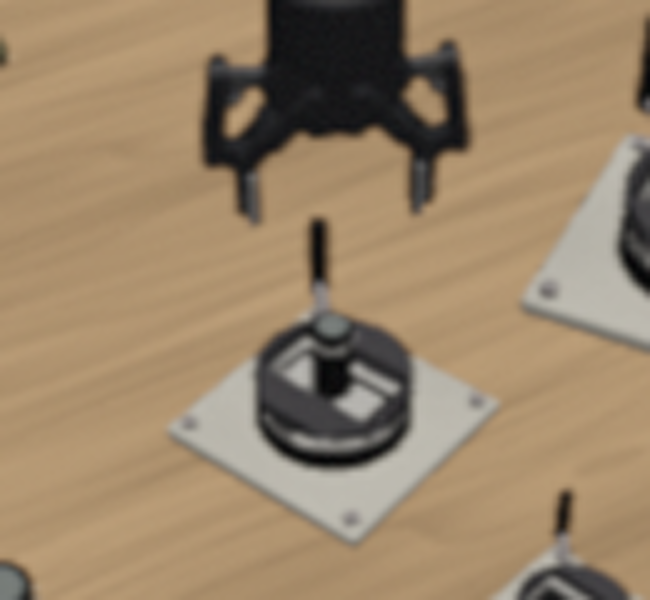

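The lens stands upright on the seat (top at z 0.085, pixel (333,325)), and the handle is untouched at (318,250). Next I go over the handle.

Request:
move_arm(moves=[[0.3, -0.01, 0, 0, 0, 0, 0], [0.6, -0.02, 0, 0, 0, 0, 0], [0.89, -0.02, 0, 0, 0, 0, 0], [0.89, -0.02, 0.2, 0, 0, 0, 0], [0.89, -0.02, 0.33, 0, 0, 0, 0], [0.89, -0.02, 0.5, 0, 0, 0, 0], [0.89, -0.02, 0.7, 0, 0, 0, 0], [0.89, -0.02, 0.85, 0, 0, 0, 0], [0.89, -0.02, 0.96, 0, 0, 0, 0], [0.89, -0.02, 0.96, 0, 0, 0, 0]])

```text
clock: 11.18
tool_pos: [0.4758, 0.1556, 0.0563]
orientation: [-0.651, -3.066, 0.005]
contact_force: [-0.6, -0.1, 0.5]
grip_width: 0.0853
grip_force: 0.0
```

Request:
move_arm(moves=[[0, 0, 0, 0, 0, 0, 1], [0, 0, 0, 0, 0, 0, 1], [0, 0, 0, 0, 0, 0, 1], [0, 0, 0, 0, 0, 0, 1], [0, 0, 0, 0, 0, 0, 1], [0, 0, 0, 0, 0, 0, 1], [0, 0, 0, 0, 0, 0, 1], [0, 0, 0, 0, 0, 0, 1], [0, 0, 0, 0, 0, 0, 1], [0, 0, 0, 0, 0, 0, 1]], grip_force=25)

```text
clock: 12.02
tool_pos: [0.4797, 0.1578, 0.0618]
orientation: [0.652, 3.071, 0.005]
contact_force: [1.5, 5.0, 0.3]
grip_width: 0.0131
grip_force: 26.0
```

```bash
python3 - <<'E'
# rows of an arc about the cell axis, in the tool frame at its start: axis at -r along tool x; world clockwise = +turn about tool z
import numpy as np
from go import go
go(.4795,.157,.063,156)
for a in range(5,50,5):
    t=np.radians(a); r=.0895
    print(a, "x",round((np.cos(t)-1)*r/.1,3),"y",round(np.sin(t)*r/.1,3),"z",round(.02*t,3),"rz",round(a/120,3))
E
```

```text
t 12.02 pos [0.4797 0.1578 0.0618] F [1.5 5.  0.3] w 0.0131 q6 -0.94
shift [-0.001 -0.008 -0.012] turn [0.002 0.001 0.   ]
5 x -0.003 y 0.078 z 0.002 rz 0.042
10 x -0.014 y 0.155 z 0.003 rz 0.083
15 x -0.03 y 0.232 z 0.005 rz 0.125
20 x -0.054 y 0.306 z 0.007 rz 0.167
25 x -0.084 y 0.378 z 0.009 rz 0.208
30 x -0.12 y 0.447 z 0.01 rz 0.25
35 x -0.162 y 0.513 z 0.012 rz 0.292
40 x -0.209 y 0.575 z 0.014 rz 0.333
45 x -0.262 y 0.633 z 0.016 rz 0.375
```

Request:
move_arm(moves=[[-0.003, 0.078, 0.002, 0, 0, 0.042, 1], [-0.014, 0.155, 0.003, 0, 0, 0.083, 1], [-0.03, 0.232, 0.005, 0, 0, 0.125, 1], [-0.054, 0.306, 0.007, 0, 0, 0.167, 1], [-0.084, 0.378, 0.009, 0, 0, 0.208, 1], [-0.12, 0.447, 0.01, 0, 0, 0.25, 1], [-0.162, 0.513, 0.012, 0, 0, 0.292, 1], [-0.209, 0.575, 0.014, 0, 0, 0.333, 1], [-0.209, 0.575, 0.014, 0, 0, 0.333, 1]])

```text
clock: 12.77
tool_pos: [0.522, 0.2026, 0.0606]
orientation: [-1.666, -2.662, -0.005]
contact_force: [-1.5, 6.7, 3.3]
grip_width: 0.0133
grip_force: 26.3
```

```bash
python3 -c "
from go import *
a=np.radians(116); go(.5614+.0895*np.cos(a),.1212+.0895*np.sin(a),.060,116)"
```

```text
t 12.77 pos [0.522  0.2026 0.0606] F [-1.5  6.7  3.3] w 0.0133 q6 -0.18
shift [-0.01  -0.003  0.006] turn [ 0.001 -0.001 -0.001]
```

Request:
move_arm(moves=[[-0.003, 0.078, 0.002, 0, 0, 0.042, 1], [-0.014, 0.155, 0.003, 0, 0, 0.083, 1], [-0.03, 0.232, 0.005, 0, 0, 0.125, 1], [-0.054, 0.306, 0.007, 0, 0, 0.167, 1], [-0.084, 0.378, 0.009, 0, 0, 0.208, 1], [-0.12, 0.447, 0.01, 0, 0, 0.25, 1], [-0.162, 0.513, 0.012, 0, 0, 0.292, 1], [-0.209, 0.575, 0.014, 0, 0, 0.333, 1], [-0.262, 0.633, 0.016, 0, 0, 0.375, 1], [-0.262, 0.633, 0.016, 0, 0, 0.375, 1]])

```text
clock: 13.6
tool_pos: [0.5917, 0.2072, 0.0594]
orientation: [-2.558, -1.82, -0.01]
contact_force: [3.8, 7.3, 1.0]
grip_width: 0.013
grip_force: 26.1
```

```bash
python3 -c "
from go import *
s=manip.observe()['tool_pos']; print(np.degrees(np.arctan2(s[1]-.1212,s[0]-.5614)))
a=np.radians(69.5); go(.5614+.0895*np.cos(a),.1212+.0895*np.sin(a),.060,69.5)"
```

```text
70.57910932774085
t 13.6 pos [0.5917 0.2072 0.0594] F [3.8 7.3 1. ] w 0.013 q6 0.58
shift [-0.017  0.017 -0.007] turn [ 0.001 -0.003  0.011]
```

Request:
move_arm(moves=[[-0.005, 0.015, 0, 0, 0, 0.01, 1], [-0.005, 0.025, 0, 0, 0, 0.01, 1], [-0.005, 0.025, 0, 0, 0, 0.01, 1], [-0.005, 0.015, 0, 0, 0, 0.01, 1]])

```text
clock: 13.93
tool_pos: [0.5924, 0.2069, 0.0595]
orientation: [-2.574, -1.798, -0.011]
contact_force: [5.0, 9.4, -0.9]
grip_width: 0.0131
grip_force: 26.0
```

Request:
move_arm(moves=[[0, 0, 0, 0, 0, 0, 0], [0, 0, 0, 0, 0, 0, 0], [0, 0, 0, 0, 0, 0, 0], [0, 0, 0, 0, 0, 0, 0], [0, 0, 0, 0, 0, 0, 0], [0, 0, 0, 0, 0, 0, 0], [0, 0, 0, 0, 0, 0, 0]])

```text
clock: 14.52
tool_pos: [0.5907, 0.2037, 0.0577]
orientation: [-2.575, -1.799, 0.0]
contact_force: [-0.0, 0.5, -0.5]
grip_width: 0.0854
grip_force: 0.0
```

Request:
move_arm(moves=[[0, 0, -0.2, 0, 0, 0, 0], [0, 0, -0.5, 0, 0, 0, 0], [0, 0, -0.8, 0, 0, 0, 0], [0, 0, -1, 0, 0, 0, 0], [0, 0, -1, 0, 0, 0, 0], [0, 0, -1, 0, 0, 0, 0]])

```text
clock: 15.02
tool_pos: [0.5918, 0.2041, 0.1597]
orientation: [2.574, 1.799, 0.005]
contact_force: [-0.0, -0.0, -1.0]
grip_width: 0.0855
grip_force: 0.0
```

```bash
python3 - <<'E'
from cell import imaging, manip
from h import *
print(manip.observe()["tool_pos"])
b=imaging.snapshot("scene")
cv2.imwrite("pics/end.png",cv2.resize(b["image"][90:220,200:340],(700,600),interpolation=2)[:,:,::-1])
C=cloud(b).reshape(-1,3)
for c in((.565,.121),(.592,.207)):
    p=C[(abs(C[:,2]-.085)<.005)&(np.hypot(C[:,0]-c[0],C[:,1]-c[1])<.03)]; print(len(p),p.mean(0) if len(p) else 0)
E
```

```text
[0.59180642 0.20413493 0.15972391]
46 [0.5647704  0.12008299 0.08481312]
16 [0.59644732 0.20451433 0.08648269]
```

View pics/end.png

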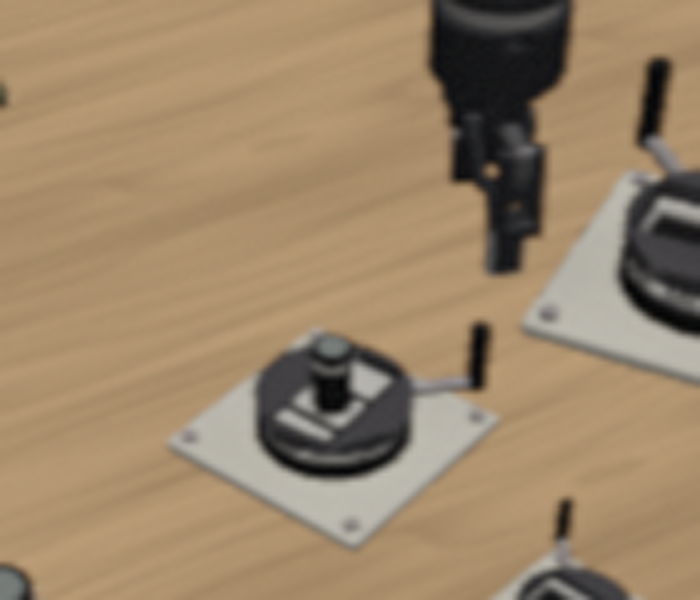

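The ring slot now lies crosswise over the ears. The lens is upright at (333,370), the handle is at its stop at (480,355), and the gripper is clear of everything.

```bash
python3 -c "
from cell import manip
print(manip.finish_job())"
```

```text
the job is handed in; nothing more can be done
None
```

The oblong-foot lens stands upright on the seat of the middle cell, the ring is turned about 1.5 rad clockwise to its stop over the ears, the gripper is clear, and the job was handed in at about 15 s (no verdict was returned).

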